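# Unlock the stock box with its tee key

### The job

Unlock the grey stock box: push the tee-handled key that lies on the worktop fully home into the keyhole in the front of the box, then turn it a quarter turn clockwise (as you face the box) by its cross handle, until the bolt is drawn back and the lid has risen. Let go and leave the key in the lock, and leave the other things on the worktop where they are.

Things in the scene. Friction and masses are not known exactly. Their poses are not given: they have to be found in the camera images.
- key: Plain steel tee-handled key, 158 mm long, 0.15 kg; lies flat, its axis 12 mm above the worktop. Origin: on the axis at the middle of the shank, near the centre of mass. +x runs along the axis to the tip, y along the cross handle (half a roll about x looks and works the same). Flat-sided shank 16 mm wide (y), 24 mm high (z) from x = -38 to +38 mm: hold it here to insert.
- key_shoulder (a point): Shoulder: front face of the key's collar, on the axis, key frame (44, 0, 0) mm, axes as the key's. The collar is 50 mm along y, 16 mm along z, 6 mm thick. The shoulder meets the point keyhole when the key is fully home. Carry the key smoothly: jerks can tilt it in the fingers.
- key_bar (a point): Middle of the key's cross handle, key frame (-46, 0, 0) mm, axes as the key's: a round bar 16 mm thick and 100 mm long along y. With the key home it stands 90 mm in front of the box, level. Let go, the key stays in the lock, its handle sagging by up to about 10 mm. A firm pinch keeps the bar from swivelling in the fingers, so lean the tool with it as it turns.
- key_tip (a point): Tip of the key, key frame (104, 0, 0) mm. Ahead of the shoulder come a round neck 10 mm thick (x = 44 to 74 mm), a flat bit 34 mm wide along y and 10 mm thick along z (74 to 94 mm) and a nose that tapers to 22 x 4 mm at the tip.
- stock_box: Grey steel stock box, fixed to the worktop, 90 mm deep (x), 170 mm wide (y), 130 mm high with its lid. Origin: centre of its underside, on the worktop. Own +x points from the front into the box, so the front with the keyhole looks to its -x, roughly towards the robot; z up.
- keyhole (a point): Centre of the keyhole at the box's front face, 85 mm above the worktop, 45 mm in front of the box's origin, axes as the box's: the key goes in along +x, cross handle level. A level slot 37 mm wide (y), 13 mm high, through the 26 mm thick front; its mouth flares to 23 mm high over the first 6 mm. The key can turn only within 4 mm of home, its bit past the front.
- plug_axis (a point): Point on the axis of the lock's turning plug, 42 mm behind the keyhole; the axis is the keyhole's x. The plug's slot, 38 x 12.4 mm, takes the bit. The plug needs about 0.15 to 0.2 N m to turn (4 to 5 N at 40 mm from the axis), and the bit has about 0.08 rad of play in it.
- plug (a joint): Turn of the lock's plug, rad: 0 locked, slot level; grows clockwise as seen by someone facing the front of the box (left end of the handle goes up, right end down) to a stop at 1.57. It does not turn the other way and stays where it is left.
- bolt (a joint): Hidden bolt inside the box, m: 0 locked; it is drawn back in proportion to the plug's turn, 0.018 at a full quarter turn.
- lid (a joint): Lid of the box, hinged along its back edge, rad: 0 shut; a cam on the plug lifts it in proportion to the turn, to 0.25 (its front edge about 22 mm up) at the full quarter turn.
- jar: Bystander: squat paint jar with white cap, 46 mm across, 46 mm high; origin at the centre of its underside.
- liner_bottle: Bystander: white bottle with a black spout, 42 mm across, 117 mm high; origin at the centre of its underside.
- tape_roll: Bystander: roll of masking tape lying flat, 98 mm across, 24 mm high; origin at the centre of its underside.
- eraser: Bystander: eraser in a sleeve, 23 x 42 x 13 mm; origin at the centre of its underside.
- spring_clamp: Bystander: small spring clamp lying flat, 58 x 102 x 26 mm; origin at the centre of its underside.
- panel_big: Bystander: white panel lying flat, 120 x 150 x 12 mm; origin at the centre of its underside.
There are look-alikes about, which are no part of the job. Several things have the shape of the key; the one meant has the colours described above.

How it is judged (in metres and radians):
On the way:
1. the key is pushed fully home in the keyhole, not yet turned (distance between key_shoulder and keyhole below 0.007 m and angle between the x axis of key and the x axis of stock_box, either way round below 0.17 rad and value of joint plug below 0.3 rad), for 0.1 s.
At the end, for the whole second after the job is handed in: The bolt is drawn back by more than 14.5 of its 18 mm (a quarter turn of the plug, to within about 18 degrees), the key is still in the lock, its shoulder within 11 mm of the keyhole's centre and its axis within 0.2 rad of the box's, and at rest (value of joint bolt above 0.0145 m and distance between key_shoulder and keyhole below 0.011 m and angle between the x axis of key and the x axis of stock_box, either way round below 0.2 rad and linear speed of key below 0.02 m/s); the robot touches nothing.
It fails at once if a bystander (jar, bottle, tape, eraser, clamp, panel) is moved by more than 40 mm (distance of any of jar, liner_bottle, tape_roll, eraser, spring_clamp, panel_big from where it was at the start of the episode above 0.04 m).
It also fails if it takes over 58 s, if anything falls off the work surface, if the arm or the gripper's body presses on something with over 40 N, if the wrist force passes 120 N, or if a joint passes its speed limit or range.

### The arm

A 6-joint arm with a two-finger parallel gripper is mounted at the origin on a cart in front of the work surface, level with it; the furniture and walls round the work are solid. World frame = base frame: x ahead of the robot, y to its left, z up, the work surface at z = 0. Lengths are in mm, angles in rad, forces in N, time in s.
With the tool pointing down it reaches from about 275 to 1000 mm from the base axis. Payload 8.4 kg.
Tool frame: the origin (TCP) lies on the centre line of the jaws, within the pads' length; the fingertips stand 11 mm ahead of it and the grasp point (between the pads) lies 8 mm behind it; z points along the fingers, y is the line along which they close (so a half turn about z gives the same grasp; the last joint's range is limited). The gripper opens to 85 mm and grips with 20 to 120 N. Pads are 22 mm wide; open, the fingers measure 114 mm over their backs; the gripper's body (76 mm by 85 mm) begins 54 mm behind the grasp point. The pads swing forward as they close: fully open they stand 13 mm farther back than shut.
Start: joints at [-1.233, 0.353, 1.633, -0, 1.155, -0.002], TCP at [208.31, -589.266, 242.281] pointing down, gripper open.
Joint ranges: [-2.63, 2.63], [-0.92, 2.1], [0.06, 2.66], [-1.3, 4.44], [0, 2.69], [-3.02, 3.02]. Speed limits (rad/s): [2.22, 2.22, 2.79, 3.14, 3.14, 3.14].

### API

Orientations are given as a unit quaternion [x, y, z, w].
In Python, from cell import r, vision gives the robot as it stands.
- The arm moves only by the shell command python3 -m jog 'ROWS' [FORCE]. ROWS is JSON, a list of rows, each a list of 7 numbers: the shift along the world's x, y, z in m, then the turn, a rotation vector about the world's x, y, z in degrees, then the finger opening in m, from 0 to 0.0854. In form: [[x, y, z, rx, ry, rz, jaw], ...]. A call has 1 to 12 rows; each row shifts and turns the commanded pose from where the row before left it; what a row does not reach is not made up. A row lasts 1/8 s, in which the tool goes at most 62.5 mm and 10.7 degrees, less where a joint would pass 70% of its speed; a pose out of reach is approached as far as the arm can. A call is refused whole if a number of a shift passes 0.0625 or a number of a turn 10.7, either way. A call with a gripper value outside its range is refused whole. The fingers move at their own pace and stop on an object; FORCE is the grip in N (left out, the last holds). Time passes only in rows, so rows that do not move let the fingers close. It gives the time, the measured TCP pose, the force, the opening and the grip force at its end, in the units of the state.
- r.state(): the state, without advancing time (a new reading comes with each control period).
- vision.capture(name): name is "scene" or "top"; returns (picture, depth): 400x640x3 uint8, red, green, blue; 400x640 float32, mm along the optical axis (not along the pixel's ray), 0 where there is no reading.
- vision.camera_info(name): a dict with "fx", "fy", "cx", "cy" (pixels), "k1" (the pictures are not rectified: a ray, as slopes to the right and down, at radius r is drawn at 1 + k1 r^2 times it, then the intrinsics apply), "view" (4x4, takes a point from world to camera coordinates). Camera axes: x right, y down, z forward; pixel columns grow to the right and rows downward; lengths in mm; the calibration is good to about 2 mm. A picture is of the moment at which its call begins. camera_info takes no time and is no camera call.
- r.finish_job(): hands the job in; it is judged then, once.
The state is a dict: "clock": time; "joint_pos": joint angles; "dq": joint speeds; "joint_torque": joint torques, N m; "tool_pos": TCP position; "eef_rot": TCP orientation; "wrist_force": force on the tool from outside, world axes, zero at the start; "moment": the same for the moment, N m; "gripper_width": finger opening in mm; "grip_force": force on a finger pad.
Only numpy, scipy, OpenCV 4.12 (cv2) and the standard library are available. Lean on these libraries where they do the work, as an engineer would, in place of code of your own. Each camera call takes 0.05 s, during which the arm holds its last target. There are 200 camera calls.

## Working session

There is one attempt and no reset: what is moved stays moved. The work goes in short steps, Python scripts to look and compute and a shell command to move; the robot and the scene stay as the last step left them, time stands still between calls to the robot, and variables do not carry over. Pictures are saved under pics/ and viewed, at most 12 in all, crops included, and the job is handed in when it is done.

```bash
ls; mkdir -p pics
python3 - <<'E'
from cell import r, vision
import cv2, numpy as np
for n in ("scene","top"):
    p,d=vision.capture(n); np.savez(f"pics/{n}0.npz",p=p,d=d)
    cv2.imwrite(f"pics/{n}0.png",p[...,::-1]); i=vision.camera_info(n); print(i)
print(r.state())
E
```

```text
pics
{'fx': 431.8483170743385, 'fy': 431.8483170743385, 'cx': 322.5674867169046, 'cy': 192.12612530290272, 'k1': 0.03426223074513688, 'view': array([[-5.89579794e-01, -8.07710106e-01, -2.24869006e-04,
         3.11547441e+02],
       [-6.18640273e-01,  4.51749149e-01, -6.42811729e-01,
         4.12938627e+02],
       [ 5.19307115e-01, -3.78849694e-01, -7.66024171e-01,
         1.05178401e+03],
       [ 0.00000000e+00,  0.00000000e+00,  0.00000000e+00,
         1.00000000e+00]])}
{'fx': 450.41502500682344, 'fy': 450.41502500682344, 'cx': 322.39163043243, 'cy': 202.74957890891207, 'k1': -0.01007892422221828, 'view': array([[-1.48964252e-01, -9.88827363e-01,  5.48611234e-03,
         9.83191325e+01],
       [-9.42532196e-01,  1.40307671e-01, -3.03227337e-01,
         5.25075892e+02],
       [ 2.99069744e-01, -5.03408708e-02, -9.52902453e-01,
         1.19947883e+03],
       [ 0.00000000e+00,  0.00000000e+00,  0.00000000e+00,
         1.00000000e+00]])}
{'clock': 0.1, 'joint_pos': array([-1.23340030e+00,  3.53606468e-01,  1.63405867e+00, -1.47346609e-06,
        1.15518319e+00, -2.39189513e-03]), 'dq': array([ 2.51878212e-03, -1.78881701e-03, -8.96020820e-04,  1.66403063e-05,
       -1.27762065e-03,  7.47818928e-05]), 'joint_torque': array([-2.30552923e-04, -6.06358409e+01, -3.42817748e+01, -6.54103656e-05,
        3.84049286e-03,  2.45672317e-05]), 'tool_pos': array([ 208.17344105, -588.87840371,  241.61998126]), 'eef_rot': array([ 9.85602457e-01,  1.69078098e-01, -1.05337056e-04, -6.18936092e-04]), 'wrist_force': array([ 0.32018949, -0.63245477, -0.08000229]), 'moment': array([0.01136891, 0.01084567, 0.02820289]), 'grip_force': 0.0, 'gripper_width': 85.65701373827712}
```

View pics/scene0.png

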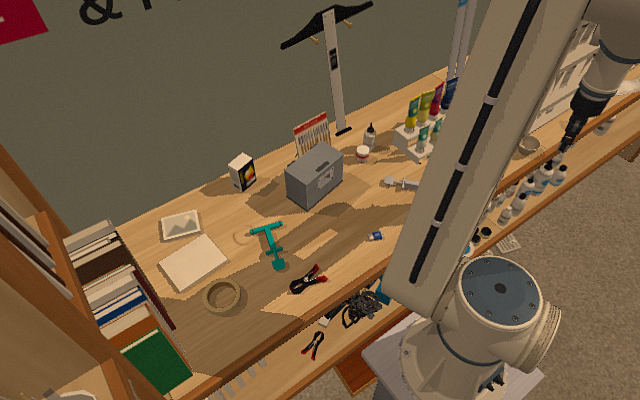

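View pics/top0.png

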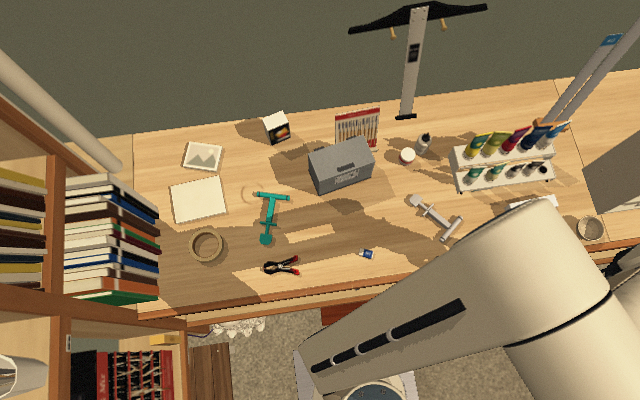

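The scene picture shows the grey box at (315,178), a teal tee key at (268,243) and a steel tee key at (403,183), partly behind the arm. In the top picture the box is at (341,167). Things that could be taken for the key, in the top picture: the teal key (268,215), the steel key (436,217) and perhaps a pale thing at (532,205). I choose the plain steel one at (436,217) and check it in a crop.

Run:
```python
import cv2
p=cv2.imread("pics/top0.png")
c=cv2.resize(p[125:260,290:490],None,fx=4,fy=4,interpolation=cv2.INTER_CUBIC); cv2.imwrite("pics/crop0.png",c)
```

```text
(no output)
```

View pics/crop0.png

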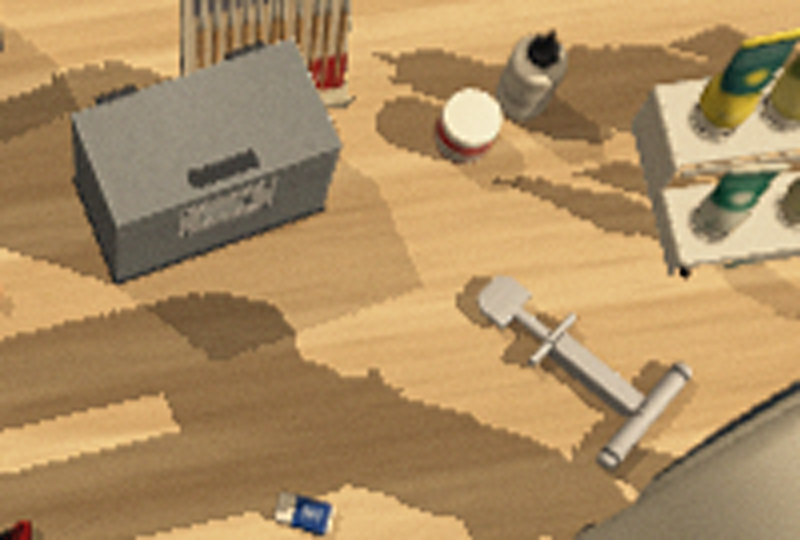

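```bash
cat > h.py <<'E'
import numpy as np, cv2
from cell import r, vision
def rays(n,uv):
    i=vision.camera_info(n); K=np.array([[i['fx'],0,i['cx']],[0,i['fy'],i['cy']],[0,0,1]])
    q=cv2.undistortPoints(np.asarray(uv,np.float64).reshape(-1,1,2),K,np.array([i['k1'],0,0,0,0]))[:,0]
    return q,i['view']
def cloud(n,d):
    v,u=np.mgrid[0:400,0:640]; q,V=rays(n,np.c_[u.ravel(),v.ravel()])
    c=np.c_[q,np.ones(len(q))]*d.reshape(-1,1)
    return ((c-V[:3,3])@V[:3,:3]).reshape(400,640,3)
def plane(n,uv,z):
    q,V=rays(n,uv); R=V[:3,:3]; o=-R.T@V[:3,3]; w=np.c_[q,np.ones(len(q))]@R
    return o+w*((z-o[2])/w[:,2])[:,None]
E
python3 - <<'E'
from h import *
for n,bx,kx in (("top",(300,125,385,205),(405,185,470,245)),("scene",(280,135,350,215),(375,165,425,200))):
    f=np.load(f"pics/{n}0.npz"); p,d=f['p'],f['d']; P=cloud(n,d); ok=d>0
    t=P[200:260,300:400][ok[200:260,300:400]] if n=="top" else P[225:260,300:330][ok[225:260,300:330]]
    print(n,"table z med",np.median(t[:,2]))
    a=P[bx[1]:bx[3],bx[0]:bx[2]].reshape(-1,3); 
    m=(a[:,2]>118)&(a[:,2]<142); b=a[m]; 
    print("lid z",np.median(b[:,2]),"rect",cv2.minAreaRect(b[:,:2].astype(np.float32)), cv2.boxPoints(cv2.minAreaRect(b[:,:2].astype(np.float32))))
    mid=a[(a[:,2]>15)&(a[:,2]<120)]
    k=P[kx[1]:kx[3],kx[0]:kx[2]].reshape(-1,3); m=(k[:,2]>6)&(k[:,2]<40); k=k[m]
    print("key",len(k),k.min(0),k.max(0),np.percentile(k[:,2],[50,90,98]))
    np.save(f"pics/key_{n}.npy",k); np.save(f"pics/box_{n}.npy",a)
# key from image corners, crop->full: bar ends, tip
cr=np.array([[612,460],[682,372],[503,300],[608,381]])/4+[290,125]
print(plane("top",cr,np.array([20,20,17,24])))
E
```

```text
top table z med 0.17891997655854325
lid z 130.294223221843 rect ((672.0906372070312, -67.59112548828125), (140.1343536376953, 217.04713439941406), 12.37231731414795) [[ 580.3981     23.399254]
 [ 626.9033   -188.60716 ]
 [ 763.7832   -158.58151 ]
 [ 717.27795    53.42491 ]]
key 661 [ 385.481296   -428.08822832    6.00061956] [ 569.36398595 -223.37611145   39.52167146] [18.94790955 28.14409308 34.50881231]
scene table z med -0.19259662463116284
lid z 129.56256414194752 rect ((671.1390991210938, -67.1626968383789), (141.6283416748047, 215.90606689453125), 11.899869918823242) [[ 579.5866     23.868347]
 [ 624.1069   -187.39778 ]
 [ 762.6916   -158.19374 ]
 [ 718.1713     53.072388]]
key 243 [ 441.67389209 -328.81879747    6.09476853] [ 540.37056799 -224.2186983    29.38790281] [17.22066433 23.76866201 27.14682015]
[[ 388.55717069 -314.68880169   20.        ]
 [ 445.95148518 -381.38403824   20.        ]
 [ 521.29140063 -262.61202294   17.        ]
 [ 446.39504901 -324.15976092   24.        ]]
```

```bash
cat >> h.py <<'E'
from scipy.optimize import minimize
def cuboid(x0,x1,hy,z0,z1,hy1=None,zz=None):
    hy1=hy if hy1 is None else hy1; zz=(z0,z1) if zz is None else zz
    return np.array([[x0,s*hy,z] for s in(-1,1) for z in(z0,z1)]+[[x1,s*hy1,z] for s in(-1,1) for z in zz],float)
a=np.linspace(0,2*np.pi,12,endpoint=False)
bar=np.array([[-46+8*np.cos(t),s*50,8*np.sin(t)] for t in a for s in(-1,1)])
KEY=[bar,cuboid(-38,38,8,-12,12),cuboid(38,44,25,-8,8),cuboid(44,74,4.7,-4,4),cuboid(74,94,17,-5,5),cuboid(94,104,17,-5,5,11,(-2,2))]
BOX=[cuboid(-45,45,85,0,130)]
def proj(n,X):
    i=vision.camera_info(n); c=X@i['view'][:3,:3].T+i['view'][:3,3]; s=c[:,:2]/c[:,2:]
    s=s*(1+i['k1']*(s**2).sum(1,keepdims=True)); return s*[i['fx'],i['fy']]+[i['cx'],i['cy']]
def render(n,parts,R,t,win,S=4):
    x0,y0,x1,y1=win; m=np.zeros(((y1-y0)*S,(x1-x0)*S),np.uint8)
    for p in parts:
        u=(proj(n,p@R.T+t)-[x0,y0]+0.5)*S-0.5
        cv2.fillConvexPoly(m,cv2.convexHull(np.round(u*16).astype(np.int32)),255,shift=4)
    return cv2.resize(m,(x1-x0,y1-y0),interpolation=cv2.INTER_AREA)/255.
def Rz(w): return cv2.Rodrigues(np.array([0,0,w],float))[0]
E
cat > fit.py <<'E'
from h import *
def mask(n,win,smax):
    p=np.load(f"pics/{n}0.npz")['p']; x0,y0,x1,y1=win
    h=cv2.cvtColor(p,cv2.COLOR_RGB2HSV)[y0:y1,x0:x1]; m=(h[...,1]<smax).astype(np.uint8)
    return m
def fit(views,parts,g,z):
    def cost(q): 
        return sum(np.abs(render(n,parts,Rz(q[2]),np.array([q[0],q[1],z]),w)-m).sum() for n,w,m in views)
    best=None
    for st in (8,2):
        s=np.array([g]+[np.array(g)+d for d in np.diag([st,st,st*.01])]); o=minimize(cost,g,method="Nelder-Mead",options=dict(initial_simplex=s,xatol=.02,fatol=.01)); g=o.x
    return g,o.fun
if __name__=="__main__":
    def comp(m):
        k,l,s,_=cv2.connectedComponentsWithStats(m); j=1+s[1:,4].argmax(); return (l==j).astype(np.uint8)
    kw={"top":(400,185,470,248),"scene":(375,165,420,200)}; bw={"top":(300,125,385,205),"scene":(278,138,352,214)}
    vs={}
    for n in("top","scene"):
        mk=comp(mask(n,kw[n],55)); mb=comp(mask(n,bw[n],45)); mb=cv2.morphologyEx(mb,cv2.MORPH_CLOSE,np.ones((7,7)))
        vs[n]=(mk,mb); print(n,mk.sum(),mb.sum())
        cv2.imwrite(f"pics/m_{n}.png",cv2.resize(np.hstack([cv2.resize(mk,(300,240))*255,cv2.resize(mb,(300,240))*255]),None,fx=1,fy=1))
    vk=("top",kw["top"],vs["top"][0])
    th=np.arctan2(-262.6+324.2,521.3-446.4)
    print("key top",fit([vk],KEY,[472,-304,th],12))
    for use in(["top"],["scene"],["top","scene"]):
        print("box",use,fit([(n,bw[n],vs[n][1]) for n in use],BOX,[672,-67,.21],0))
E
python3 fit.py; python3 -c "
import cv2,numpy as np
cv2.imwrite('pics/m.png',np.vstack([cv2.imread('pics/m_top.png'),cv2.imread('pics/m_scene.png')]))"
```

```text
top 420 2613
scene 5 92
key top (array([ 455.84140536, -319.24712083,    0.68882715]), np.float64(181.89019607843136))
box ['top'] (array([ 6.45778810e+02, -4.96042514e+01,  2.15056755e-01]), np.float64(169.8156862745098))
box ['scene'] (array([ 800.  , -387.  ,    2.85]), np.float64(92.0))
box ['top', 'scene'] (array([ 6.45884898e+02, -4.98077410e+01,  2.24176225e-01]), np.float64(2873.850980392157))
```

View pics/m.png

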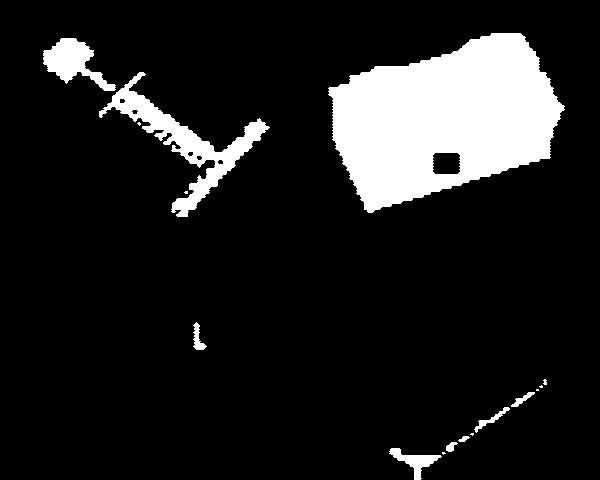

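```bash
python3 - <<'E'
s=open('fit.py').read()
a=s.index("def mask"); b=s.index("def fit(")
s=s[:a]+'''def mask(n,win,smax,f=None):
    p=np.load(f or f"pics/{n}0.npz")['p']; x0,y0,x1,y1=win
    c=p[y0:y1,x0:x1].astype(float); q=(255*np.clip(1.6*(1-c[...,2]/np.maximum(c[...,0],1)),0,1)).astype(np.uint8)
    t,m=cv2.threshold(q,0,1,cv2.THRESH_BINARY_INV+cv2.THRESH_OTSU); print(n,"otsu",t); return m
'''+s[b:]
s=s.replace('print("key top",fit([vk],KEY,[472,-304,th],12))','''
    for use in(["top"],["scene"],["top","scene"]):
        print("key",use,fit([(n,kw[n],vs[n][0]) for n in use],KEY,[472,-304,th],12))''')
open('fit.py','w').write(s)
E
python3 fit.py; python3 -c "
import cv2,numpy as np
cv2.imwrite('pics/m2.png',np.vstack([cv2.imread('pics/m_top.png'),cv2.imread('pics/m_scene.png')]))"
```

```text
top otsu 143.0
top otsu 133.0
top 557 2739
scene otsu 166.0
scene otsu 152.0
scene 318 2811
key ['top'] (array([ 456.12669989, -318.69151474,    0.68561787]), np.float64(67.27450980392157))Traceback (most recent call last):
  File "fit.py", line 26, in <module>
    print("key",use,fit([(n,kw[n],vs[n][0]) for n in use],KEY,[472,-304,th],12))
                    ~~~^^^^^^^^^^^^^^^^^^^^^^^^^^^^^^^^^^^^^^^^^^^^^^^^^^^^^^^^
  File "fit.py", line 11, in fit
    s=np.array([g]+[np.array(g)+d for d in np.diag([st,st,st*.01])]); o=minimize(cost,g,method="Nelder-Mead",options=dict(initial_simplex=s,xatol=.02,fatol=.01)); g=o.x
                                                                        ~~~~~~~~^^^^^^^^^^^^^^^^^^^^^^^^^^^^^^^^^^^^^^^^^^^^^^^^^^^^^^^^^^^^^^^^^^^^^^^^^^^^^^^^^
    res = _minimize_neldermead(fun, x0, args, callback, bounds=bounds,
                               **options)
    fxe = func(xe)
    fx = function(np.copy(x), *(wrapper_args + args))
  File "fit.py", line 8, in cost
    return sum(np.abs(render(n,parts,Rz(q[2]),np.array([q[0],q[1],z]),w)-m).sum() for n,w,m in views)
  File "fit.py", line 8, in <genexpr>
    return sum(np.abs(render(n,parts,Rz(q[2]),np.array([q[0],q[1],z]),w)-m).sum() for n,w,m in views)
                      ~~~~~~^^^^^^^^^^^^^^^^^^^^^^^^^^^^^^^^^^^^^^^^^^^^
  File "h.py", line 28, in render
    u=(proj(n,p@R.T+t)-[x0,y0]+0.5)*S-0.5
       ~~~~^^^^^^^^^^^
  File "h.py", line 23, in proj
    i=vision.camera_info(n); c=X@i['view'][:3,:3].T+i['view'][:3,3]; s=c[:,:2]/c[:,2:]
ValueError: time passes only in moves, steps and waits
```

View pics/m2.png

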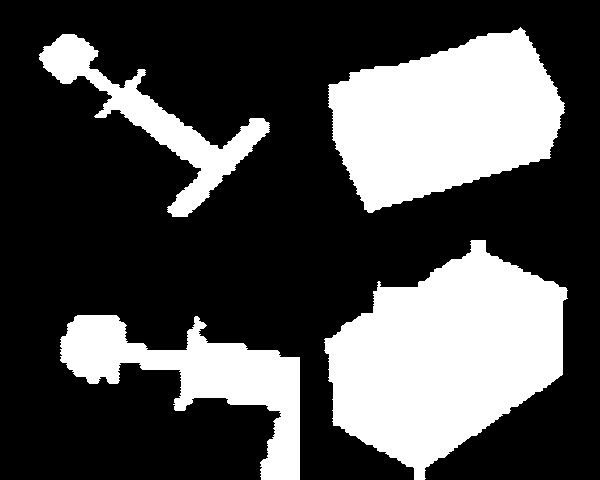

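```bash
sed -i 's/vision.camera_info(n)/info(n)/; s/^from cell import r, vision/from cell import r, vision\nimport functools\ninfo=functools.cache(lambda n: vision.camera_info(n))/' h.py
sed -i '0,/for use in(\["top"\],\["scene"\],\["top","scene"\])/s//for use in(["top"],)/' fit.py; python3 fit.py
```

```text
top otsu 143.0
top otsu 133.0
top 557 2739
scene otsu 166.0
scene otsu 152.0
scene 318 2811
key ['top'] (array([ 456.12669989, -318.69151474,    0.68561787]), np.float64(67.27450980392157))
box ['top'] (array([ 6.46091997e+02, -5.04029406e+01,  2.16283443e-01]), np.float64(73.02745098039216))
box ['scene'] (array([ 6.47754554e+02, -5.41421491e+01,  2.18021154e-01]), np.float64(110.43529411764706))
box ['top', 'scene'] (array([ 6.46017039e+02, -5.12281243e+01,  2.17356935e-01]), np.float64(219.1764705882353))
```

The second mask view shows clean silhouettes of the key (top-left panel) and the box (right panels). The key's shank centre is at about (456, -319), yaw 0.686, and the box at about (646, -51), yaw 0.217. The bar's middle comes out at (421, -348) from the fit and (417, -348) from the clicked ends, which is good enough to go above the key.

```bash
python3 -m jog '[[0.0413,0.045,0,0,0,3.3,0.07],[0.0413,0.045,0,0,0,3.3,0.07],[0.0413,0.045,0,0,0,3.3,0.07],[0.0413,0.045,0,0,0,3.3,0.07],[0.0413,0.045,0,0,0,3.3,0.07],[0.0413,0.0455,0,0,0,3.3,0.07],[0,0,-0.04,0,0,0,0.07],[0,0,-0.05,0,0,0,0.06],[0,0,-0.04,0,0,0,0.05],[0,0,0,0,0,0,0.05],[0,0,0,0,0,0,0.05]]' 60
cat > st.py <<'E'
from h import *
from scipy.spatial.transform import Rotation as Ro
s=r.state(); R=Ro.from_quat(s['eef_rot']).as_matrix()
print("t",s['clock'],"tcp",s['tool_pos'].round(1),"z",R[:,2].round(3),"y",R[:,1].round(3),"yaw_y",np.degrees(np.arctan2(R[1,1],R[0,1])).round(1))
print("q",s['joint_pos'].round(2),"F",s['wrist_force'].round(1),"M",s['moment'].round(2),"w",round(s['gripper_width'],1),"g",round(s['grip_force'],1))
E
python3 st.py
python3 - <<'E'
from h import *
p,d=vision.capture("top"); cv2.imwrite("pics/top1.png",p[...,::-1]); np.savez("pics/top1.npz",p=p,d=d)
p,d=vision.capture("scene"); cv2.imwrite("pics/scene1.png",p[...,::-1]);np.savez("pics/scene1.npz",p=p,d=d)
a=cv2.resize(cv2.imread("pics/top1.png")[150:275,385:525],(560,500))
cv2.imwrite("pics/c1.png",a)
E
```

```text
clock: 1.48
tool_pos: [456.7, -319.2, 113.4]
eef_rot: [0.942, 0.336, 0.0, 0.0]
wrist_force: [-0.1, 0.2, 1.0]
gripper_width: 49.9
grip_force: 0.0
t 1.475 tcp [ 456.7 -319.2  113.4] z [ 0.001 -0.001 -1.   ] y [ 0.633 -0.774  0.001] yaw_y -50.7
q [-0.61  0.41  1.89 -0.    0.85  0.27] F [-0.1  0.2  1. ] M [-0.01  0.03 -0.02] w 49.9 g 0.0
```

View pics/scene1.png

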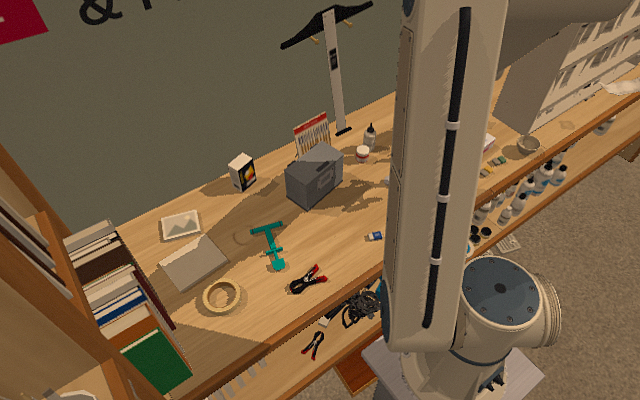

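The scene camera now sees only the arm over the key and the box at (315,178). The arm is exactly where commanded, so I descend and grip.

```bash
python3 -m jog '[[0,0,-0.03,0,0,0,0.05],[0,0,-0.03,0,0,0,0.05],[0,0,-0.025,0,0,0,0.05],[0,0,-0.015,0,0,0,0.05],[0,0,0,0,0,0,0.05],[0,0,0,0,0,0,0.01],[0,0,0,0,0,0,0.01],[0,0,0,0,0,0,0.005],[0,0,0,0,0,0,0.005],[0,0,0,0,0,0,0.005],[0,0,0,0,0,0,0.005]]' 80; python3 st.py
```

```text
clock: 2.95
tool_pos: [456.8, -319.3, 13.6]
eef_rot: [0.942, 0.336, 0.001, 0.001]
wrist_force: [-1.1, 0.9, 7.0]
gripper_width: 14.3
grip_force: 78.7
t 2.95 tcp [ 456.8 -319.3   13.6] z [ 0.002 -0.001 -1.   ] y [ 0.633 -0.774  0.002] yaw_y -50.7
q [-0.61  0.56  1.93 -0.    0.65  0.27] F [-1.1  0.9  7. ] M [0.05 0.16 0.  ] w 14.3 g 78.7
```

```bash
python3 -m jog '[[0,0,0.008,0,0,0,0.005],[0,0,0.02,0,0,0,0.005],[0,0,0.025,0,0,0,0.005],[0,0,0.02,0,0,0,0.005],[0,0.01,0,0,0,-1,0.005],[0,0.025,0,0,0,-3,0.005],[0.001,0.032,0,0,0,-4,0.005],[0.001,0.035,0,0,0,-5,0.005],[0.001,0.035,0,0,0,-5,0.005],[0.001,0.035,0,0,0,-4,0.005],[0.001,0.032,0,0,0,-3,0.005],[0,0.023,0,0,0,-1.9,0.005]]'
python3 -m jog '[[0,0,0,0,0,0,0.005],[0,0,0,0,0,0,0.005],[0,0,0,0,0,0,0.005]]'
python3 - <<'E'
from h import *
for n in("top","scene"):
    p,d=vision.capture(n); np.savez(f"pics/{n}2.npz",p=p,d=d); cv2.imwrite(f"pics/{n}2.png",p[...,::-1])
a=cv2.resize(cv2.imread("pics/top2.png")[120:280,290:490],(600,480)); b=cv2.resize(cv2.imread("pics/scene2.png")[130:260,240:440],(600,390))
cv2.imwrite("pics/c2.png",cv2.resize(np.vstack([a,b]),None,fx=.68,fy=.68))
E
python3 st.py
```

```text
clock: 4.45
tool_pos: [460.1, -89.9, 84.6]
eef_rot: [0.994, 0.107, -0.001, -0.0]
wrist_force: [0.8, 0.1, -1.8]
gripper_width: 14.7
grip_force: 78.1
clock: 4.82
tool_pos: [461.0, -92.4, 85.1]
eef_rot: [0.994, 0.107, -0.0, 0.0]
wrist_force: [-0.1, 0.9, -1.9]
gripper_width: 14.3
grip_force: 78.3
t 4.925 tcp [461.1 -92.4  85.2] z [-0. -0. -1.] y [ 0.213 -0.977  0.   ] yaw_y -77.7
q [-0.2   0.34  2.09 -0.    0.71  1.15] F [ 0.2 -0.1 -2.3] M [ 0.03 -0.01 -0.03] w 14.0 g 78.3
```

View pics/c2.png

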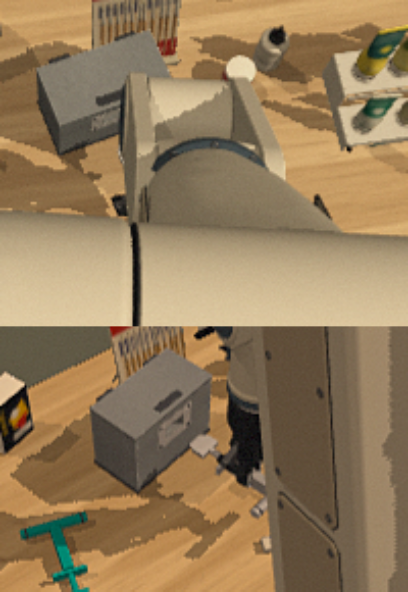

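The crop shows the key held level, its bit and collar at scene pixels of about (340,187) in front of the plate with the keyhole at about (326,178). I overlay the models to compare them in the same camera.

Run:
```python
from h import *
p=cv2.imread("pics/scene2.png"); x0,y0,x1,y1=280,140,370,215; S=8
c=cv2.resize(p[y0:y1,x0:x1],None,fx=S,fy=S,interpolation=cv2.INTER_CUBIC)
def line(X,col):
    u=(proj("scene",np.array(X,float))-[x0,y0]+.5)*S-.5
    cv2.polylines(c,[np.round(u*16).astype(np.int32)],True,col,1,cv2.LINE_AA,4)
w=.2175; R=Rz(w); t=np.array([646.3,-51.5,0])
for q in ([[-45,85,0],[-45,-85,0],[-45,-85,130],[-45,85,130]],[[45,85,130],[45,-85,130],[-45,-85,130],[-45,85,130]],[[-45,18.5,91.5],[-45,-18.5,91.5],[-45,-18.5,78.5],[-45,18.5,78.5]]):
    line(np.array(q)@R.T+t,(0,0,255))
Rk=Rz(np.radians(90-77.7)); tk=np.array([461,-92.4,83.5])
for k in (2,4,5):
    h=KEY[k]; 
    for idx in ([0,1,3,2],[4,5,7,6],[0,4,6,2],[1,5,7,3]): line(h[idx]@Rk.T+tk,(0,255,0))
cv2.imwrite("pics/ov.png",c)
```

```text
(no output)
```

View pics/ov.png

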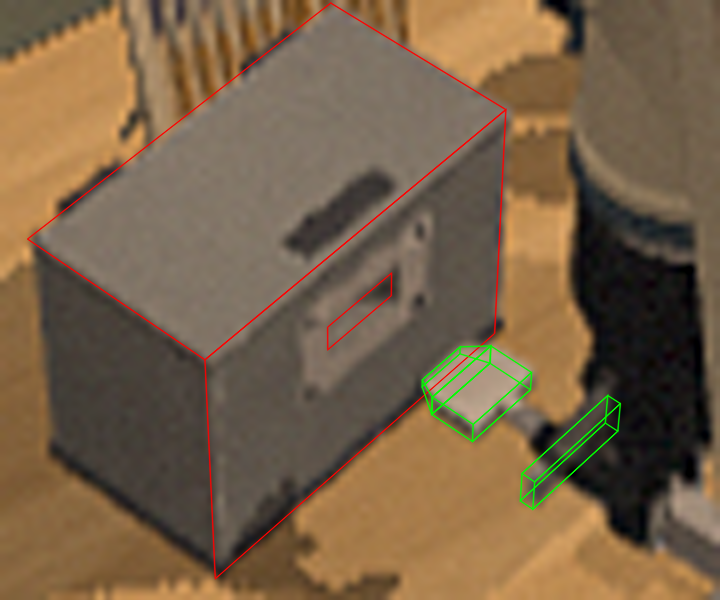

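The red box outline matches the picture to about half a pixel and the slot sits in the plate (centre about (364,312) against the model's (360,311)). The green key outline lies on the real bit. Relative to the keyhole the key is 0.5 mm off laterally and 1.4 mm low, with 101 mm to go.

```bash
python3 -m jog '[[0.005,0.0008,0.0015,0,0,0.1,0.005],[0.0098,0.0021,0,0,0,0,0.005],[0.0098,0.0021,0,0,0,0,0.005],[0.0098,0.0022,0,0,0,0,0.005],[0.0098,0.0022,0,0,0,0,0.005],[0.0049,0.0011,0,0,0,0,0.005],[0.0049,0.0011,0,0,0,0,0.005],[0,0,0,0,0,0,0.005]]'; python3 st.py
```

```text
clock: 5.92
tool_pos: [515.3, -80.1, 86.8]
eef_rot: [0.994, 0.109, 0.0, 0.0]
wrist_force: [-0.2, 0.3, -0.9]
gripper_width: 14.4
grip_force: 78.3
t 5.925 tcp [515.3 -80.1  86.8] z [ 0. -0. -1.] y [ 0.216 -0.976  0.   ] yaw_y -77.5
q [-0.16  0.4   1.98 -0.    0.76  1.2 ] F [-0.2  0.3 -0.9] M [-0.03  0.05  0.  ] w 14.4 g 78.3
```

```bash
python3 -m jog '[[0.0049,0.0011,0,0,0,0,0.005],[0.0049,0.0011,0,0,0,0,0.005],[0.0049,0.0011,0,0,0,0,0.005],[0.0049,0.0011,0,0,0,0,0.005],[0,0,0,0,0,0,0.005]]'; python3 -m jog '[[0.0049,0.0011,0,0,0,0,0.005],[0.0049,0.0011,0,0,0,0,0.005],[0.0049,0.0011,0,0,0,0,0.005],[0,0,0,0,0,0,0.005]]'; python3 st.py
```

```text
clock: 6.55
tool_pos: [535.2, -75.7, 86.8]
eef_rot: [0.994, 0.109, 0.0, 0.0]
wrist_force: [-0.5, -0.1, -1.9]
gripper_width: 14.1
grip_force: 78.3
clock: 7.05
tool_pos: [549.9, -72.4, 86.8]
eef_rot: [0.994, 0.109, 0.0, 0.0]
wrist_force: [-0.6, 0.2, -1.6]
gripper_width: 14.3
grip_force: 78.3
t 7.05 tcp [549.9 -72.4  86.8] z [ 0. -0. -1.] y [ 0.216 -0.976  0.   ] yaw_y -77.5
q [-0.13  0.44  1.91 -0.    0.79  1.22] F [-0.6  0.2 -1.6] M [ 0.04 -0.02  0.04] w 14.3 g 78.3
```

Sliding freely, about 10 mm left. I push on until the shoulder seats.

```bash
python3 -m jog '[[0.0039,0.0009,0,0,0,0,0.005],[0.0029,0.0006,0,0,0,0,0.005],[0.002,0.0004,0,0,0,0,0.005],[0.001,0.0002,0,0,0,0,0.005],[0,0,0,0,0,0,0.005]]'; python3 -m jog '[[0.001,0.0002,0,0,0,0,0.005],[0.001,0.0002,0,0,0,0,0.005],[0.001,0.0002,0,0,0,0,0.005],[0,0,0,0,0,0,0.005],[0,0,0,0,0,0,0.005]]'; python3 st.py
```

```text
clock: 7.68
tool_pos: [558.7, -70.4, 86.6]
eef_rot: [0.994, 0.109, -0.001, -0.0]
wrist_force: [-3.8, -0.3, -1.0]
gripper_width: 14.5
grip_force: 78.5
clock: 8.3
tool_pos: [558.7, -70.2, 86.1]
eef_rot: [0.994, 0.109, -0.003, -0.0]
wrist_force: [-13.3, -4.8, 5.0]
gripper_width: 14.2
grip_force: 79.2
t 8.3 tcp [558.7 -70.2  86.1] z [-0.007 -0.    -1.   ] y [ 0.216 -0.976 -0.001] yaw_y -77.5
q [-0.13  0.46  1.88 -0.    0.81  1.23] F [-13.3  -4.8   5. ] M [-0.67  1.86 -0.1 ] w 14.2 g 79.2
```

The key is home: motion stopped with 14 N of push, and the shoulder comes out at (601.7, -60.8), where the keyhole was measured. I release it, rise, turn the tool a quarter about z, and look at the sag.

```bash
python3 -m jog '[[0,0,0,0,0,0,0.045],[0,0,0,0,0,0,0.045],[0,0,0,0,0,0,0.045],[0,0,0.01,0,0,0,0.045],[0,0,0.02,0,0,0,0.045],[0,0,0.025,0,0,0,0.045],[0,0,0.03,0,0,0,0.045]]'; python3 -m jog '[[-0.006,0.007,0,0,0,10,0.05],[-0.006,0.007,0,0,0,10,0.05],[-0.006,0.007,0,0,0,10,0.05],[-0.006,0.007,0,0,0,10,0.05],[-0.006,0.007,0,0,0,10,0.05],[-0.006,0.007,0,0,0,10,0.05],[-0.006,0.007,0,0,0,10,0.05],[-0.006,0.007,0,0,0,10,0.05],[-0.006,0.007,0,0,0,10,0.05],[0,0,0,0,0,0,0.05],[0,0,0,0,0,0,0.05]]'; python3 st.py
python3 - <<'E'
from h import *
for n in("top","scene"):
    p,d=vision.capture(n); np.savez(f"pics/{n}3.npz",p=p,d=d); cv2.imwrite(f"pics/{n}3.png",p[...,::-1])
a=cv2.resize(cv2.imread("pics/top3.png")[130:260,290:460],(510,390)); b=cv2.resize(cv2.imread("pics/scene3.png")[130:240,270:400],(520,440))
cv2.imwrite("pics/c3.png",cv2.resize(np.vstack([cv2.resize(a,(520,390)),b]),None,fx=.7,fy=.7))
E
```

```text
clock: 9.18
tool_pos: [562.2, -69.7, 173.0]
eef_rot: [0.994, 0.109, 0.0, -0.0]
wrist_force: [-0.5, -0.1, 0.1]
gripper_width: 45.1
grip_force: 0.0
clock: 10.55
tool_pos: [508.7, -6.9, 172.2]
eef_rot: [0.628, 0.779, 0.0, 0.0]
wrist_force: [-0.4, 0.2, -0.4]
gripper_width: 50.0
grip_force: 0.0
t 10.55 tcp [508.7  -6.9 172.2] z [ 0.001 -0.    -1.   ] y [0.977 0.212 0.001] yaw_y 12.3
q [-0.02  0.26  1.95 -0.    0.94 -0.23] F [-0.4  0.2 -0.4] M [-0.01 -0.03 -0.04] w 50.0 g 0.0
```

View pics/c3.png

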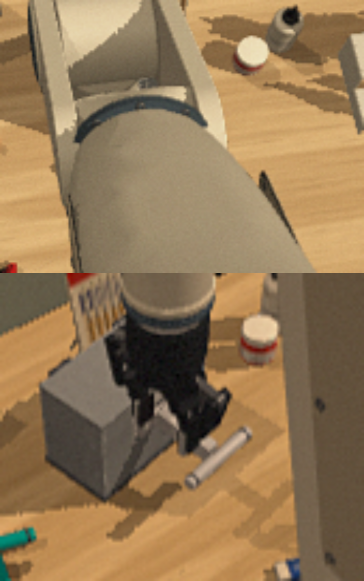

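The key sits in the lock with its bar ends at scene pixels of about (339,204) and (359,187). I compare that with the model at several sags.

Run:
```python
from h import *
x=np.array([.9765,.2158,0]);y=np.array([-.2158,.9765,0])
for s in(0,5,10):
    c=np.array([558.7,-70.3,85])-46*x-[0,0,s]
    print(s,proj("scene",np.array([c+48*y,c,c-48*y])).round(1))
d=np.load("pics/scene3.npz")['d']; P=cloud("scene",d); m=P[185:208,336:362].reshape(-1,3); m=m[(m[:,2]>50)&(m[:,2]<110)]
b=(m[:,:2]-[601.7,-60.8])@np.array([[.9765,-.2158],[.2158,.9765]])
k=(b[:,0]<-75)&(b[:,0]>-115); print(k.sum(),np.c_[b,m[:,2]][k].mean(0),np.percentile(np.c_[b,m[:,2]][k],[5,50,95],axis=0).round(1))
```

```text
0 [[336.8 203. ]
 [347.3 193.5]
 [357.3 184.4]]
5 [[336.8 204.1]
 [347.2 194.6]
 [357.2 185.5]]
10 [[336.8 205.1]
 [347.1 195.7]
 [357.1 186.6]]
187 [-92.08387663   4.08901958  81.78296832] [[-99.7 -42.8  74.4]
 [-93.5   3.7  82.1]
 [-78.9  48.4  88.1]]
```

```bash
python3 -m jog '[[-0.003,0.002,-0.006,-9.77,-2.16,0,0.04],[-0.003,0.002,-0.01,-9.77,-2.16,0,0.04],[-0.003,0.002,-0.012,-9.77,-2.16,0,0.04],[-0.004,0.003,-0.011,-9.77,-2.16,0,0.04],[0,0,0,0,0,0,0.04],[0,0,0,0,0,0,0.04]]'; python3 st.py
```

```text
clock: 11.4
tool_pos: [495.5, 2.3, 132.9]
eef_rot: [0.589, 0.733, -0.214, 0.266]
wrist_force: [-0.8, 0.1, -0.6]
gripper_width: 39.6
grip_force: 0.0
t 11.4 tcp [495.5   2.3 132.9] z [ 0.138 -0.626 -0.767] y [ 0.976  0.216 -0.001] yaw_y 12.5
q [ 0.43  0.43  2.04 -0.82  1.03  0.78] F [-0.8  0.1 -0.6] M [ 0.29 -0.   -0.05] w 39.6 g 0.0
```

```bash
python3 -m jog '[[0.0028,-0.0125,-0.0153,0,0,0,0.04],[0.0028,-0.0125,-0.0153,0,0,0,0.04],[0.0028,-0.0125,-0.0153,0,0,0,0.04],[0.0014,-0.0063,-0.0077,0,0,0,0.04],[0.0014,-0.0063,-0.0077,0,0,0,0.04],[0,0,0,0,0,0,0.04]]'; python3 st.py; python3 -m jog '[[0,0,0,0,0,0,0.025],[0,0,0,0,0,0,0.018],[0,0,0,0,0,0,0.01],[0,0,0,0,0,0,0.005],[0,0,0,0,0,0,0.005],[0,0,0,0,0,0,0.005]]' 100; python3 st.py
```

```text
clock: 12.15
tool_pos: [506.2, -48.3, 71.0]
eef_rot: [0.588, 0.733, -0.215, 0.267]
wrist_force: [0.3, 0.5, 0.6]
gripper_width: 40.1
grip_force: 0.0
t 12.15 tcp [506.2 -48.3  71. ] z [ 0.138 -0.628 -0.766] y [ 0.977  0.215 -0.001] yaw_y 12.4
q [ 0.33  0.54  2.08 -0.96  0.89  0.88] F [0.3 0.5 0.6] M [0.32 0.07 0.05] w 40.1 g 0.0
clock: 12.9
tool_pos: [504.3, -48.2, 71.4]
eef_rot: [0.589, 0.732, -0.216, 0.266]
wrist_force: [-7.4, 1.1, 1.3]
gripper_width: 13.2
grip_force: 97.5
t 12.9 tcp [504.3 -48.2  71.4] z [ 0.136 -0.629 -0.765] y [ 0.977  0.214 -0.003] yaw_y 12.4
q [ 0.33  0.54  2.08 -0.96  0.9   0.88] F [-7.4  1.1  1.3] M [ 0.25  0.94 -0.89] w 13.2 g 97.5
```

Run:
```python
import numpy as np
t=np.radians(np.arange(0,101,10)); y=33.3*np.cos(t)+6.1*np.sin(t); z=33.3*np.sin(t)-6.1*np.cos(t)
dy=np.diff(y);dz=np.diff(z)
print(np.c_[-.2158*dy,.9765*dy,dz].round(1))
```

```text
[[-0.1  0.5  5.9]
 [ 0.1 -0.5  5.9]
 [ 0.3 -1.5  5.7]
 [ 0.5 -2.4  5.4]
 [ 0.7 -3.3  4.9]
 [ 0.9 -4.   4.2]
 [ 1.  -4.7  3.4]
 [ 1.2 -5.2  2.5]
 [ 1.2 -5.6  1.6]
 [ 1.3 -5.7  0.6]]
```

```bash
python3 -m jog '[[0,0,0.0015,0,0,0,0.005],[0,0,0.0015,0,0,0,0.005],[0,0.0003,0.003,4.88,1.08,0,0.005],[0,0.0002,0.003,4.88,1.08,0,0.005],[0,-0.0002,0.003,4.88,1.08,0,0.005],[0,-0.0003,0.003,4.88,1.08,0,0.005],[0.0001,-0.0006,0.0029,4.88,1.08,0,0.005],[0.0002,-0.0009,0.0028,4.88,1.08,0,0.005],[0,0,0,0,0,0,0.005]]'; python3 st.py
```

```text
clock: 14.02
tool_pos: [504.1, -49.7, 92.1]
eef_rot: [0.624, 0.776, -0.056, 0.066]
wrist_force: [-9.1, 6.2, 2.3]
gripper_width: 13.1
grip_force: 99.2
t 14.025 tcp [504.1 -49.7  92.1] z [ 0.033 -0.169 -0.985] y [ 0.977  0.214 -0.004] yaw_y 12.4
q [ 0.01  0.37  2.04 -0.26  0.72 -0.01] F [-9.1  6.2  2.3] M [0.83 1.28 0.25] w 13.1 g 99.2
```

```bash
python3 -m jog '[[0.0002,-0.0011,0.0027,4.88,1.08,0,0.005],[0.0003,-0.0013,0.0027,4.88,1.08,0,0.005],[0.0003,-0.0016,0.0025,4.88,1.08,0,0.005],[0.0004,-0.0017,0.0024,4.88,1.08,0,0.005],[0.0004,-0.0019,0.0022,4.88,1.08,0,0.005],[0.0005,-0.0021,0.002,4.88,1.08,0,0.005],[0,0,0,0,0,0,0.005]]'; python3 st.py
python3 -m jog '[[0.0005,-0.0023,0.0018,4.88,1.08,0,0.005],[0.0005,-0.0024,0.0016,4.88,1.08,0,0.005],[0.0006,-0.0026,0.0013,4.88,1.08,0,0.005],[0.0006,-0.0026,0.0012,4.88,1.08,0,0.005],[0,0,0,0,0,0,0.005]]'; python3 st.py
```

```text
clock: 14.9
tool_pos: [505.9, -58.6, 106.8]
eef_rot: [0.616, 0.768, 0.108, -0.139]
wrist_force: [-11.4, 3.2, 9.7]
gripper_width: 13.5
grip_force: 99.9
t 14.9 tcp [505.9 -58.6 106.8] z [-0.08   0.337 -0.938] y [ 0.976  0.218 -0.005] yaw_y 12.6
q [-0.31  0.45  1.9   0.36  1.01 -0.75] F [-11.4   3.2   9.7] M [0.47 1.38 1.  ] w 13.5 g 99.9
clock: 15.52
tool_pos: [507.9, -68.5, 113.2]
eef_rot: [0.587, 0.733, 0.213, -0.27]
wrist_force: [-12.9, -1.2, 13.4]
gripper_width: 12.9
grip_force: 100.2
t 15.525 tcp [507.9 -68.5 113.2] z [-0.146  0.63  -0.763] y [ 0.975  0.22  -0.005] yaw_y 12.7
q [-0.47  0.6   1.77  0.54  1.31 -0.98] F [-12.9  -1.2  13.4] M [0.7  1.28 1.79] w 12.9 g 100.2
```

```bash
python3 -m jog '[[0.0006,-0.0027,0.0019,4.88,1.08,0,0.005],[0.0006,-0.0028,0.0017,4.88,1.08,0,0.005],[0.0006,-0.0028,0.0014,4.88,1.08,0,0.005],[0.0006,-0.0028,0.0012,4.88,1.08,0,0.005],[0,0,0,0,0,0,0.005],[0,0,0,0,0,0,0.005]]'; python3 st.py
python3 - <<'E'
from h import *
for n in("scene","top"):
    p,d=vision.capture(n); np.savez(f"pics/{n}4.npz",p=p,d=d); cv2.imwrite(f"pics/{n}4.png",p[...,::-1])
b=cv2.resize(cv2.imread("pics/scene4.png")[125:240,250:400],(750,575))
cv2.imwrite("pics/c4.png",b)
P=cloud("scene",np.load("pics/scene4.npz")['d']); P0=cloud("scene",np.load("pics/scene0.npz")['d'])
for nm,Q in(("now",P),("start",P0)):
    q=Q[140:200,283:345].reshape(-1,3); b=(q[:,:2]-[601.7,-60.8])@np.array([[.9765,-.2158],[.2158,.9765]])
    for a0 in (5,30,60): 
        k=(b[:,0]>a0)&(b[:,0]<a0+15)&(b[:,1]>20)&(b[:,1]<80)&(q[:,2]>110); print(nm,a0,k.sum(),np.median(q[k,2]).round(1))
E
```

```text
clock: 16.27
tool_pos: [511.5, -80.1, 118.6]
eef_rot: [0.542, 0.676, 0.311, -0.391]
wrist_force: [-9.9, -2.8, 0.5]
gripper_width: 13.2
grip_force: 98.6
t 16.275 tcp [511.5 -80.1 118.6] z [-0.192  0.845 -0.5  ] y [ 0.976  0.219 -0.003] yaw_y 12.7
q [-0.56  0.78  1.65  0.66  1.59 -1.09] F [-9.9 -2.8  0.5] M [-0.77  0.45  1.16] w 13.2 g 98.6
now 5 121 146.5
now 30 67 143.7
now 60 61 135.2
start 5 77 130.2
start 30 79 129.5
start 60 74 129.8
```

View pics/c4.png

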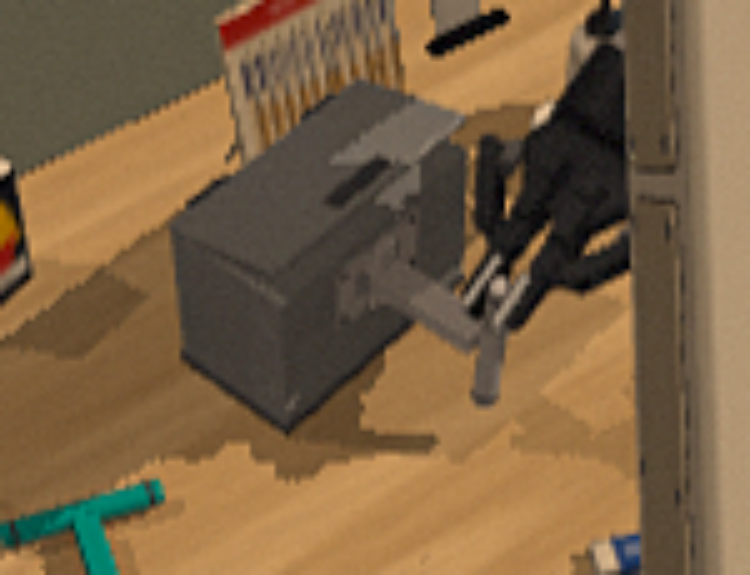

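The picture shows the bar standing vertical, from (483,400) up to (498,285) in the crop, the key seated and the lid up. I measure the lid slope properly.

Run:
```python
from h import *
for n,k in(("scene",4),("top",4),("scene",0)):
    P=cloud(n,np.load(f"pics/{n}{k}.npz")['d']).reshape(-1,3)
    b=(P[:,:2]-[601.7,-60.8])@np.array([[.9765,-.2158],[.2158,.9765]])
    m=(b[:,0]>5)&(b[:,0]<85)&(abs(b[:,1])<75)&(P[:,2]>124)&(P[:,2]<165); X=np.c_[b[m,0],b[m,1],np.ones(m.sum())]; z=P[m,2]
    w=np.ones(len(z),bool)
    if len(z)<30: print(n,k,"few"); continue
    for _ in range(6): c=np.linalg.lstsq(X[w],z[w],rcond=None)[0]; e=abs(X@c-z); w=e<4
    print(n,k,w.sum(),len(z),"lid angle",np.arctan(-c[0]).round(3),c.round(3))
x=np.array([.9765,.2158,0]);y=np.array([-.2158,.9765,0]);zz=np.array([0,0,1])
for th in(70,80,90,100):
    t=np.radians(th); d=np.cos(t)*y+np.sin(t)*zz; c=np.array([601.7,-60.8,84])-90*x
    u=(proj("scene",np.array([c+50*d,c-50*d]))-[250,125]+.5)*5; print(th,u.round(0).tolist(),(u[0]-u[1]).round(0))
```

```text
scene 4 763 834 lid angle 0.257 [-2.63000e-01  1.00000e-03  1.53197e+02]
top 4 1139 1282 lid angle 0.257 [-2.62000e-01  1.00000e-03  1.54165e+02]
scene 0 880 934 lid angle 0.004 [-4.0000e-03 -1.0000e-03  1.3002e+02]
70 [[473.0, 311.0], [503.0, 379.0]] [-30. -68.]
80 [[483.0, 300.0], [494.0, 389.0]] [-11. -89.]
90 [[492.0, 291.0], [485.0, 398.0]] [   7. -108.]
100 [[502.0, 283.0], [476.0, 406.0]] [  26. -123.]
```

The lid angle is 0.257 in both cameras and the bar is at 90° or a little more, so the turn is complete. I release and withdraw along the tool axis.

```bash
python3 -m jog '[[0,0,0,0,0,0,0.02],[0,0,0,0,0,0,0.04],[0,0,0,0,0,0,0.04],[0,0,0,0,0,0,0.04],[0.0019,-0.0085,0.005,0,0,0,0.04],[0.0038,-0.0169,0.01,0,0,0,0.04],[0.0048,-0.0211,0.0125,0,0,0,0.04],[0.0048,-0.0211,0.0125,0,0,0,0.04],[0.0048,-0.0211,0.0125,0,0,0,0.04],[0,0,0.02,0,0,0,0.04],[0,0,0,0,0,0,0.04],[0,0,0,0,0,0,0.04]]'; python3 st.py
python3 - <<'E'
from h import *
p,d=vision.capture("scene"); np.savez("pics/scene5.npz",p=p,d=d); cv2.imwrite("pics/scene5.png",p[...,::-1])
cv2.imwrite("pics/c5.png",cv2.resize(p[125:240,250:400,::-1],(750,575)))
P=cloud("scene",d).reshape(-1,3); b=(P[:,:2]-[601.7,-60.8])@np.array([[.9765,-.2158],[.2158,.9765]])
m=(b[:,0]>5)&(b[:,0]<85)&(abs(b[:,1])<75)&(P[:,2]>124)&(P[:,2]<165); X=np.c_[b[m,0],b[m,1],np.ones(m.sum())]; z=P[m,2]; w=np.ones(len(z),bool)
for _ in range(6): c=np.linalg.lstsq(X[w],z[w],rcond=None)[0]; w=abs(X@c-z)<4
print("lid",np.arctan(-c[0]))
E
```

```text
clock: 17.88
tool_pos: [533.2, -168.3, 191.3]
eef_rot: [0.542, 0.676, 0.313, -0.39]
wrist_force: [-0.1, 0.5, -0.3]
gripper_width: 39.6
grip_force: 0.0
t 17.875 tcp [ 533.2 -168.3  191.3] z [-0.188  0.845 -0.501] y [ 0.976  0.216 -0.   ] yaw_y 12.5
q [-0.65  0.76  1.47  0.61  1.79 -1.02] F [-0.1  0.5 -0.3] M [-0.38 -0.12 -0.05] w 39.6 g 0.0
lid 0.25105045374835083
```

View pics/c5.png

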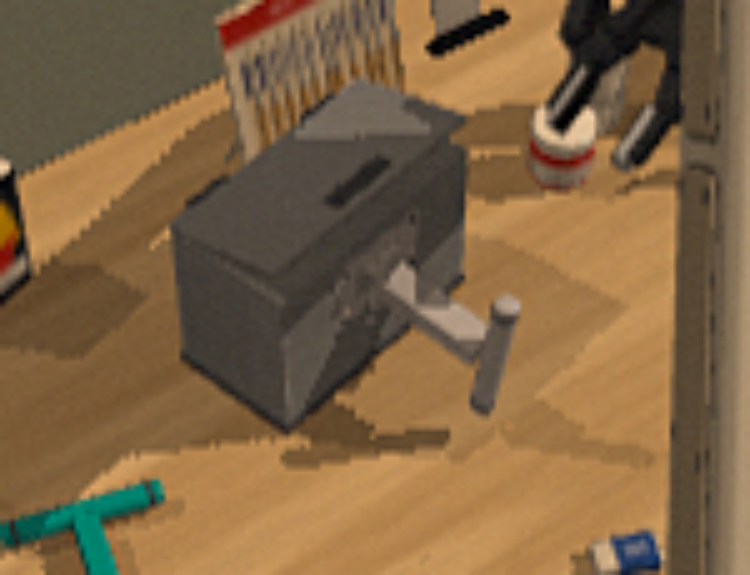

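The picture shows the key in the lock with its bar vertical, from (483,408) to (507,300). The lid is up at 0.251, and the gripper is clear.

```bash
python3 -c "
from cell import r
print(r.finish_job())"
```

```text
the job is handed in; nothing more can be done
None
```

I pushed the steel key home, gave it a full quarter turn clockwise and left it in the lock; the lid measured 0.251 rad open, the gripper was clear of everything, and I handed the job in at about 18 s, but no verdict came back.

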